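# Fit the leg of a riser shelf and draw it tight with its cam lock

### The job

The small wooden riser shelf lies upside down on its mat with one leg still off. Slide the loose leg up to the bare end of the board so that its dowels and its headed stud go in as far as they will, then turn the cam's wing clockwise until the cam has drawn the leg flush against the board and the joint is firmly tight. Stop as soon as it has bitten tight, because forcing the cam strips it, and leave the things standing about alone.

Things in the scene. Friction and masses are not known exactly. Their poses are not given: they have to be found in the camera images.
- shelf: Riser shelf lying upside down, immovable: pale board 100 mm deep (x), 200 long (y), 30 thick, one leg already fitted at its +y end. Origin on the worktop, under the board's centre line, 60 mm in +y from the bare end; z up. It lies on a 2 mm rubber mat that reaches 142 mm past the bare end: board and loose leg stand at z = 0.002, the board's upper face is at z = 0.032.
- board_end (a point): Middle of the lower edge of the board's bare end face; axes as the shelf's, so -y points out of the end towards the loose leg. In the end face, 15 mm above the mat: a 21 mm bore in the middle, leading to the cam, and a 10.5 mm dowel hole 36 mm to each side, chamfered 2 mm. The leg is flush and centred when leg_face lies on this point.
- wing_top (a point): Point of the shelf at the top of the cam's wing, on the cam's upright axis as drawn, 62 mm in from the bare end (the drilling is up to 1.6 mm off along y) and 62 mm above the worktop. Axes as the shelf's. The wing is an upright steel plate 38 mm long (y at cam angle 0), 10 thick, 27 high, on a 46 mm steel disc let into the board. 60 mm round the axis are clear; legs reach 83 mm above the worktop.
- cam (a joint): Cam angle, rad, grows clockwise from above, -0.2 to 2.8. Within 0.2 of 0 the wing lies along the board and the mouth is open: the stud's head enters up to the hub, the leg then 1 to 4 mm off. Turned on, it hooks the head near 0.9 and draws 3.2 mm/rad: flush at 1.1 to 2.4. Turning takes about 0.1 N m, then climbs within 0.1 rad: tight at 0.2 to 0.35, strained past 0.45. It holds when let go.
- leg: The loose leg: upright pale panel 100 mm wide (x), 18 thick (y), 80 high, about 0.3 kg, standing free on the mat; origin at the centre of its underside. Its +y face, towards the board, carries, 15 mm above the underside, the stud in the middle and two 8 mm dowels, 14 mm long, 36 mm to either side. It stays standing when let go.
- leg_face (a point): Middle of the lower edge of the leg's inner face, 9 mm in +y from the leg's origin; axes as the leg's.
- leg_top (a point): Middle of the leg's upper edge, 80 mm above its underside: the place to pinch it, across its 18 mm thickness (y).
- stud_head (a point): Centre of the head of the steel stud: stud 7 mm thick, head 16 mm across and 7 mm thick, its centre 50.5 mm out from the leg's inner face and 15 mm above the leg's underside.
- mug_1: Bystander: a small pale mug 63x86x51 mm; origin at the centre of its underside.
- spice_jar_1: Bystander: a glass spice jar with a dark cap, 41 mm across, 105 mm high; origin at the centre of its underside.
- jar_1: Bystander: a glass jar with a red lid, 60 mm across, 86 mm high; origin at the centre of its underside.

How it is judged:
By the outcome, as a careful person would: the job done as asked, in the order asked, and still so for the second after the job is handed in, with the robot touching nothing.
It also fails if it takes over 67 s, if anything falls off the work surface, if the arm or the gripper's body presses on something with over 40 N, if the wrist force passes 120 N, or if a joint passes its speed limit or range.

### The arm

A 6-joint arm with a two-finger parallel gripper is mounted at the origin on a cart in front of the work surface, level with it; the furniture and walls round the work are solid. World frame = base frame: x ahead of the robot, y to its left, z up, the work surface at z = 0. Lengths are in mm, angles in rad, forces in N, time in s.
With the tool pointing down it reaches from about 300 to 750 mm from the base axis. Payload 8.5 kg.
Tool frame: the origin (TCP) lies midway between the tips of the shut fingers; the grasp point (between the pads) lies 19 mm behind it (r.pinch_z is the distance from the TCP to the grasp point, in mm); z points along the fingers, y is the direction in which the jaws open and shut (so a half turn about z gives the same grasp; the last joint's range is limited). The gripper opens to 88 mm and grips with 3 to 60 N. Pads are 18 mm wide; open, the fingers measure 123 mm over their backs; the gripper's body (75 mm by 187 mm) begins 45 mm behind the grasp point.
Start: joints at [1.002, 0.381, 1.297, -0, 1.464, -0.215], TCP at [190.546, 515.919, 238.748] pointing down, gripper open.
Joint ranges: [-3.11, 3.11], [-0.89, 2.33], [0.22, 2.48], [-1.42, 4.56], [0.17, 2.85], [-2.88, 2.88]. Speed limits (rad/s): [2.39, 2.39, 3.14, 3.14, 3.14, 3.14].

### API

Orientations are given as [roll, pitch, yaw] about the fixed x, y, z axes, in that order (R = Rz(yaw) Ry(pitch) Rx(roll)).
In Python, from bench import r gives the robot as it stands. The module is installed in compiled form; this text tells all that it offers.
- The arm moves only by the tool step_arm, never from a script. Its argument "targets" is a list of rows, each a list of 2 entries, a list of its own where there are three numbers: the shift along the tool's x, y, z in m, then the turn about the tool's z in rad. A call has 1 to 20 rows; each row is the pose to reach, as a shift and turn from the pose commanded when the call began, along the tool's axes at that moment; what a row does not reach only later rows make up. A row lasts 1/10 s, in which the tool goes at most 50 mm and 8.59 degrees, less where a joint would pass 70% of its speed; a pose out of reach is approached as far as the arm can. A call with a gripper value outside its range is refused whole. "jaw" is the closure, from -1 (fully open) to 1 (shut), set as the call begins (left out, the last holds). The fingers move at their own pace and stop on an object; "force" is the grip in N (left out, the last holds). Time passes only in rows, so rows that repeat a pose let the fingers close. It gives the time, the measured TCP pose, the force and the opening at its end, in the units of the state.
- r.sense(): the state, without advancing time (a new reading comes with each control period).
- r.capture(name): name is "side" or "top"; returns the picture (480x640x3 uint8, red, green, blue); there is no depth.
- r.camera_info(name): a dict with "intrinsics" (3x3 intrinsics, pixels), "T" (4x4, takes a point from camera to world coordinates). Camera axes: x right, y down, z forward; pixel columns grow to the right and rows downward; lengths in mm; the calibration is good to about 2 mm. A picture is of the moment at which its call begins. camera_info takes no time and is no camera call.
- r.job_done(): hands the job in, once; it reports no verdict.
The state is a dict: "time_s": time; "q": joint angles; "qvel": joint speeds; "joint_efforts": joint torques, N m; "eef_pos": TCP position; "tcp_rot": TCP orientation; "force": force on the tool from outside, world axes, zero at the start; "ft_torque": the same for the moment, N m; "opening": finger opening in mm.
Only numpy, scipy, OpenCV 4.12 (cv2) and the standard library are available. Lean on these libraries where they do the work, as an engineer would, in place of code of your own. Each camera call takes 0.05 s, during which the arm holds its last target.

## Working session

There is one attempt and no reset: what is moved stays moved. The work goes in short steps, Python scripts to look and compute and a tool call to move; the robot and the scene stay as the last step left them, time stands still between calls to the robot, and variables do not carry over. Pictures are saved under pics/ and viewed, and the job is handed in when it is done.

Besides the shell and the picture viewer there is one more tool, called after ">>>" as name(argument=value, ...) on one line, values as JSON. step_arm: Moves the arm, as the interface text tells. Its arguments: {"type":"object","properties":{"targets":{"type":"array"},"jaw":{"type":"number"},"force":{"type":"number"}},"required":["targets"]}

```bash
mkdir -p pics; python3 - <<'E'
from bench import r
import cv2,numpy as np
print(r.sense()); print(r.pinch_z)
for n in("side","top"):
    im=r.capture(n); cv2.imwrite(f"pics/{n}0.png",im[:,:,::-1]); c=r.camera_info(n); print(n,np.round(np.array(c["intrinsics"]),1).tolist(),np.round(np.array(c["T"]),4).tolist())
E
```

```text
{'time_s': 0.0, 'q': array([ 1.00170496e+00,  3.81205110e-01,  1.29826355e+00, -2.59868093e-05,
        1.46359167e+00, -2.15275519e-01]), 'qvel': array([ 0.00074355,  0.00082525, -0.00282191, -0.00069604,  0.00033523,
        0.00054956]), 'joint_efforts': array([ 1.33756512e-04, -4.37927914e+01, -2.24549997e+01,  7.13690347e-02,
        3.52749985e-02, -1.39156959e-04]), 'eef_pos': array([190.40392058, 515.6896899 , 238.13193457]), 'tcp_rot': array([-3.14015333e+00, -2.88283892e-04,  2.78777939e+00]), 'force': array([-0.43606947,  0.63160715,  0.4066336 ]), 'ft_torque': array([9.89348201e-03, 3.62405739e-05, 1.33473591e-02]), 'opening': 88.43953115329569}
18.700000000000003
side [[462.9, 0.0, 314.7], [0.0, 462.9, 239.8], [0.0, 0.0, 1.0]] [[0.9257, -0.1526, 0.3461, 85.2761], [-0.3778, -0.4158, 0.8273, -1069.1141], [0.0176, -0.8965, -0.4426, 635.8966], [0.0, 0.0, 0.0, 1.0]]
top [[441.3, 0.0, 321.7], [0.0, 441.3, 229.0], [0.0, 0.0, 1.0]] [[-0.0246, -0.9883, 0.1508, 375.5451], [-0.9997, 0.025, 0.0013, -89.4843], [-0.0051, -0.1507, -0.9886, 1018.6599], [0.0, 0.0, 0.0, 1.0]]
```

View pics/side0.png

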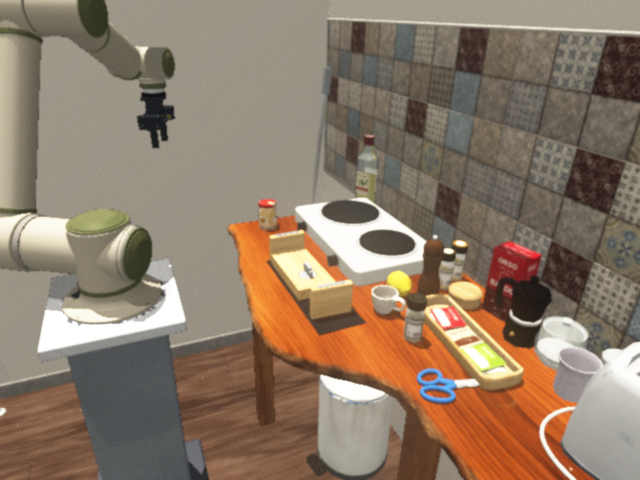

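View pics/top0.png

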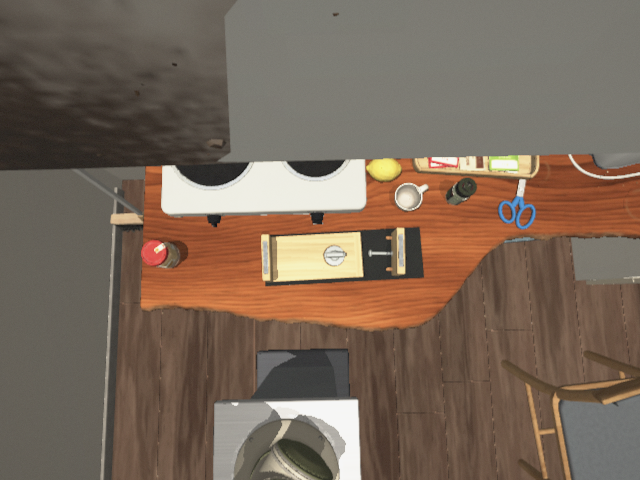

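The top picture shows the shelf with its board at px (270-362, 233-283), the cam wing at about (335,255), and the loose leg at about (398,250). The mug is at (408,196), the spice jar at (461,190) and the jar at (160,253). Next I'll zoom in.

```bash
python3 - <<'E'
import cv2
t=cv2.imread("pics/top0.png")[215:297,250:430]; cv2.imwrite("pics/t0z.png",cv2.resize(t,None,fx=4.4,fy=4.4,interpolation=cv2.INTER_CUBIC))
t=cv2.imread("pics/side0.png")[225:335,260:370]; cv2.imwrite("pics/s0z.png",cv2.resize(t,None,fx=5.4,fy=5.4,interpolation=cv2.INTER_CUBIC))
E
```

```text
(no output)
```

View pics/t0z.png

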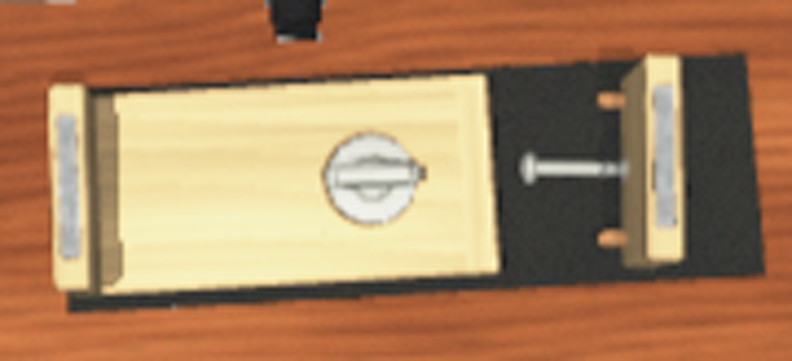

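View pics/s0z.png

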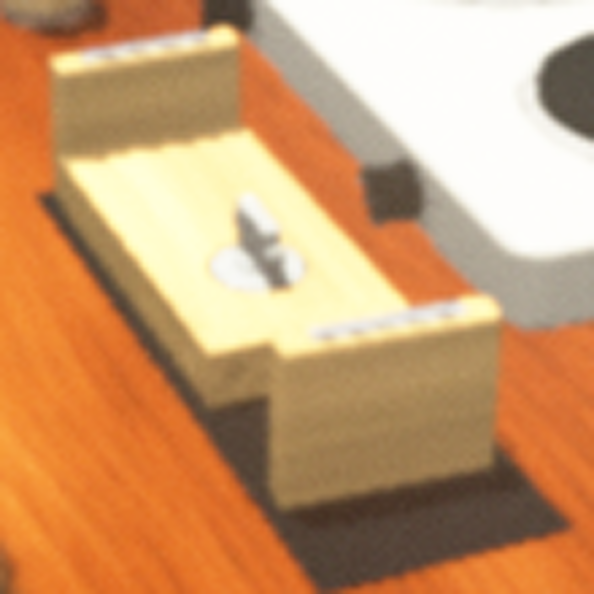

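```bash
cat > fit.py <<'E'
import numpy as np
from scipy.optimize import least_squares
CAM={"side":([[462.9,0,314.7],[0,462.9,239.8],[0,0,1]],[[0.9257,-0.1526,0.3461,85.2761],[-0.3778,-0.4158,0.8273,-1069.1141],[0.0176,-0.8965,-0.4426,635.8966],[0,0,0,1]]),
"top":([[441.3,0,321.7],[0,441.3,229.0],[0,0,1]],[[-0.0246,-0.9883,0.1508,375.5451],[-0.9997,0.025,0.0013,-89.4843],[-0.0051,-0.1507,-0.9886,1018.6599],[0,0,0,1]])}
def proj(n,P):
    K,T=map(np.array,CAM[n]); c=(np.atleast_2d(P)-T[:3,3])@T[:3,:3]; u=c@K.T; return u[:,:2]/u[:,2:]
def W(p,P):
    c,s=np.cos(p[2]),np.sin(p[2]); P=np.atleast_2d(np.array(P,float)); return P@np.array([[c,s,0],[-s,c,0],[0,0,1]])+[p[0],p[1],0]
def fit(obs,p0):
    f=lambda p:np.concatenate([(proj(n,W(p,m))-px).ravel() for n,m,px in obs])
    s=least_squares(f,p0,x_scale=[10,10,.02],loss='soft_l1'); return s.x,f(s.x).reshape(-1,2)
def unproj(n,px,z):
    K,T=map(np.array,CAM[n]); d=T[:3,:3]@np.linalg.solve(K,[px[0],px[1],1]); t=(z-T[2,3])/d[2]; return T[:3,3]+t*d
E
python3 - <<'E'
from fit import *
tz=lambda x,y:((x+.5)/4.4-.5+250,(y+.5)/4.4-.5+215)
sz=lambda x,y:((x+.5)/5.4-.5+260,(y+.5)/5.4-.5+225)
S=[("top",(50,-60,32),tz(486,75)),("top",(-50,-60,32),tz(498,272)),("top",(50,158,82),tz(49,88)),("top",(-50,158,82),tz(54,290)),("top",(50,140,82),tz(83,86)),("top",(-50,140,82),tz(90,290))]
S2=[("side",(-50,-60,32),sz(210,355)),("side",(-50,-60,2),sz(212,406)),("side",(-50,140,82),sz(52,73)),("side",(50,140,82),sz(238,42)),("side",(50,140,32),sz(246,130)),("side",(-50,140,32),sz(65,163))]
L=[("top",(50,9,82),tz(647,57)),("top",(-50,9,82),tz(647,262)),("top",(50,-9,82),tz(682,57)),("top",(-50,-9,82),tz(684,262)),("top",(36,23,17),tz(599,100)),("top",(-36,23,17),tz(599,237)),("top",(0,59.5-7+3.5,17),tz(529,168))]
L2=[("side",(-50,-9,82),sz(273,354)),("side",(50,-9,82),sz(500,316)),("side",(-50,-9,2),sz(278,508)),("side",(50,-9,2),sz(496,467))]
for nm,o,p0 in(("shelf top",S,(360,-100,0)),("shelf side",S2,(360,-100,0)),("shelf",S+S2,(360,-100,0)),("leg top",L,(360,-250,0)),("leg side",L2,(360,-250,0)),("leg",L+L2,(360,-250,0))):
    p,e=fit(o,p0); print(nm,np.round(p,3)); print(np.round(e,1).tolist())
for n,px in(("mug",(405,204)),("spice",(458,202)),("jar",(172,256))): print(n,unproj("top",px,0))
E
```

```text
shelf top [ 4.65287e+02 -1.15690e+02  3.00000e-02]
[[-0.2, 0.3], [0.1, -0.0], [-0.5, -0.4], [0.0, 0.5], [0.2, -0.4], [0.3, 0.1]]
shelf side [ 4.64630e+02 -1.20617e+02  3.80000e-02]
[[0.2, 0.1], [-0.2, 1.1], [1.2, -0.0], [0.6, -0.3], [-1.0, -0.7], [-0.8, -0.4]]
shelf [ 4.65597e+02 -1.16280e+02  3.40000e-02]
[[-0.0, 0.1], [0.5, -0.3], [-0.3, -0.3], [0.4, 0.6], [0.4, -0.3], [0.7, 0.1], [-0.2, -0.9], [-0.6, 0.1], [1.2, -0.8], [0.6, -0.9], [-1.0, -1.4], [-0.8, -1.2]]
leg top [ 4.67851e+02 -2.55099e+02 -4.90000e-02]
[[-0.3, -0.4], [-0.2, -0.2], [0.2, -0.2], [-0.1, 0.0], [-0.1, 0.2], [-0.2, 0.6], [1.3, 0.0]]
leg side [ 4.66808e+02 -2.56083e+02 -6.40000e-02]
[[0.8, -0.6], [0.4, -0.5], [-0.6, 0.4], [-0.7, 0.6]]
leg [ 4.67617e+02 -2.55176e+02 -5.20000e-02]
[[-0.2, -0.3], [-0.3, -0.1], [0.3, -0.0], [-0.2, 0.1], [-0.0, 0.2], [-0.2, 0.6], [1.3, 0.1], [1.1, -0.8], [0.5, -0.9], [-0.3, 0.3], [-0.6, 0.2]]
mug [ 585.44433153 -285.54801714    0.        ]
spice [ 5.87042598e+02 -4.10358323e+02 -1.13686838e-13]
jar [476.45887765 260.21658342   0.        ]
```

```bash
cat > mv.py <<'E'
import numpy as np,sys
# usage: mv.py cx cy cz cyaw  tx ty tz tyaw -> tool shift (m), turn
c=list(map(float,sys.argv[1:5]));t=list(map(float,sys.argv[5:9]))
d=np.array(t[:3])-c[:3];y=c[3]
X=np.array([np.cos(y),np.sin(y),0]);Y=np.array([np.sin(y),-np.cos(y),0])
print(np.round([d@X/1e3,d@Y/1e3,-d[2]/1e3,-(t[3]-y)],4))
E
python3 mv.py 190.546 515.919 238.748 2.788 467.6 -255.2 160 3.0906
```

```text
[-0.5269 -0.6275  0.0787 -0.3026]
```

>>> step_arm(targets=[[[-0.02,-0.024,0],-0.01],[[-0.06,-0.072,0],-0.04],[[-0.2,-0.238,0],-0.1],[[-0.2,-0.238,0],-0.1],[[-0.2,-0.238,0],-0.1],[[-0.2,-0.238,0],-0.1],[[-0.2,-0.238,0],-0.15],[[-0.48,-0.572,0],-0.3026],[[-0.48,-0.572,0],-0.3026],[[-0.48,-0.572,0],-0.3026],[[-0.48,-0.572,0],-0.3026],[[-0.48,-0.572,0],-0.3026],[[-0.48,-0.572,0],-0.3026],[[-0.48,-0.572,0],-0.3026],[[-0.48,-0.572,0],-0.3026],[[-0.505,-0.602,0.02],-0.3026],[[-0.521,-0.621,0.05],-0.3026],[[-0.5269,-0.6275,0.0787],-0.3026],[[-0.5269,-0.6275,0.0787],-0.3026],[[-0.5269,-0.6275,0.0787],-0.3026]], jaw=-0.5, force=30)

```text
time_s: 2.1
eef_pos: [467.0, -255.0, 159.5]
tcp_rot: [3.14, -0.002, 3.09]
force: [0.0, -0.1, 0.5]
opening: 66.1
```

```bash
python3 - <<'E'
from bench import r
import cv2
s=r.sense(); print(s['time_s'],s['q'],s['eef_pos'],s['tcp_rot'],s['force'],s['opening'])
im=r.capture("side"); t=im[150:350,240:400,::-1]; cv2.imwrite("pics/s1.png",cv2.resize(t,None,fx=3,fy=3,interpolation=cv2.INTER_CUBIC))
E
```

```text
2.1 [-7.22490716e-01  4.23060689e-01  1.47489093e+00  1.58813128e-04
  1.24619644e+00 -2.24145567e+00] [ 467.02870906 -254.99524396  159.5076051 ] [ 3.13988664e+00 -1.90847615e-03  3.08971206e+00] [ 0.02429897 -0.14428369  0.49500776] 66.06635059942877
```

View pics/s1.png

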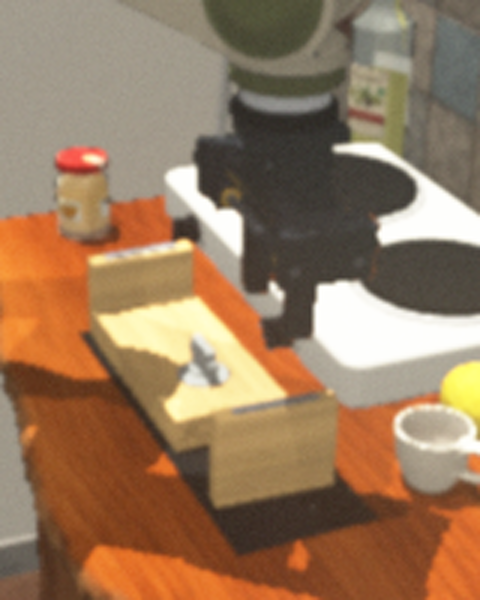

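The gripper is above the leg, with its fingers straddling the leg's thickness. Next it goes down and grips.

>>> step_arm(targets=[[[0,0,0.02],0],[[0,0,0.05],0],[[0,0,0.08],0],[[0,0,0.1],0],[[0,0,0.112],0],[[0,0,0.118],0],[[0,0,0.118],0],[[0,0,0.118],0]])

```text
time_s: 2.95
eef_pos: [467.9, -255.4, 43.2]
tcp_rot: [-3.14, 0.002, 3.091]
force: [-0.8, -0.6, 0.4]
opening: 66.0
```

>>> step_arm(targets=[[[0,0,0],0],[[0,0,0],0],[[0,0,0],0],[[0,0,0],0],[[0,0,0],0],[[0,0,0],0],[[0,0,0],0],[[0,0,0],0],[[0,0,0],0],[[0,0,0],0]], jaw=1, force=30)

```text
time_s: 3.95
eef_pos: [467.4, -255.3, 42.0]
tcp_rot: [-3.142, 0.0, 3.09]
force: [0.5, -0.4, -0.1]
opening: 17.9
```

```bash
python3 - <<'E'
from bench import r
import cv2
s=r.sense(); print(s['time_s'],s['eef_pos'],s['tcp_rot'],s['force'],s['ft_torque'],s['opening'])
im=r.capture("top")[:,:,::-1]; cv2.imwrite("pics/top2.png",im); cv2.imwrite("pics/t2z.png",cv2.resize(im[215:297,250:430],None,fx=4.4,fy=4.4,interpolation=cv2.INTER_CUBIC))
E
```

```text
3.95 [ 467.41771916 -255.29049732   42.04586699] [-3.14156768e+00  9.58467613e-06  3.09037788e+00] [ 0.51321695 -0.41803225 -0.14311217] [ 0.06206905 -0.01297105 -0.01159315] 17.859478443811458
```

View pics/t2z.png

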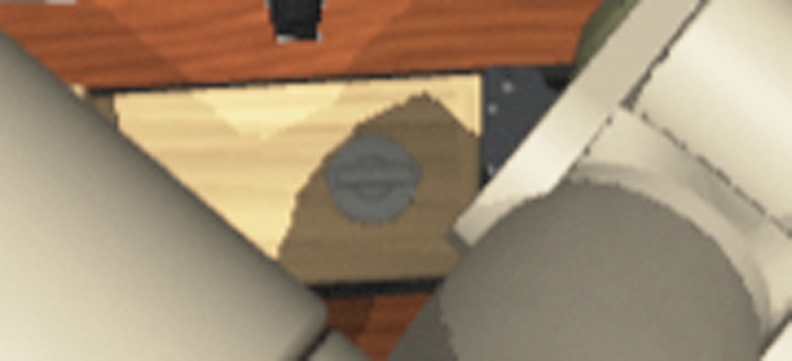

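The leg is gripped, with an opening of 17.9 mm and no load. Before sliding it I'll refine the shelf yaw and lateral position from sub-pixel edges.

```bash
python3 - <<'E'
from fit import *
import cv2
im=cv2.imread("pics/top0.png").astype(float); g=im[:,:,1]
from scipy.ndimage import map_coordinates
def edges(n,p,A,B,inn,N=40,h=4):
    # sample across projected model edge A-B, perpendicular; return subpixel edge px
    out=[]
    for t in np.linspace(.06,.94,N):
        P=np.array(A)*(1-t)+np.array(B)*t
        a=proj(n,W(p,P))[0]; b=proj(n,W(p,P+np.array(inn)))[0]; d=(b-a)/np.linalg.norm(b-a)
        s=np.linspace(-h,h,81); q=a+s[:,None]*d
        v=map_coordinates(g,[q[:,1],q[:,0]],order=1); v=np.convolve(v,np.ones(9)/9,'same')[5:-5]; gr=np.gradient(v); ss=s[5:-5]
        k=np.argmax(gr); w=np.clip(gr[max(0,k-10):k+11],0,None); off=(w*ss[max(0,k-10):k+11]).sum()/w.sum()
        out.append((P,d,a+off*d,off))
    return out
def run(E,p,name):
    for it in range(4):
        D=[e for A,B,i in E for e in edges("top",p,A,B,i)]
        P=np.array([e[0] for e in D]);d=np.array([e[1] for e in D]);x=np.array([e[2] for e in D])
        f=lambda q:((proj("top",W(q,P))-x)*d).sum(1)
        p=least_squares(f,p,x_scale=[10,10,.02],loss='soft_l1',f_scale=.3).x
    print(name,np.round(p,4),[np.round(np.median(f(p)[i*40:i*40+40]),2) for i in range(len(E))],np.abs(f(p)).mean())
    return p
E=[((50,-58,32),(50,120,32),(-5,0,0)),((-50,-58,32),(-50,120,32),(5,0,0)),((50,-60,32),(-50,-60,32),(0,5,0))]
p=run(E,[465.3,-116,.033],"board")
E2=[((50,-9,82),(50,9,82),(-5,0,0)),((-50,-9,82),(-50,9,82),(5,0,0)),((50,-9,82),(-50,-9,82),(0,5,0))]
l=run(E2,[467.6,-255.2,-.051],"leg")
E3=[((50,158,82),(-50,158,82),(0,-5,0)),((50,140,82),(50,158,82),(-5,0,0)),((-50,140,82),(-50,158,82),(5,0,0))]
run(E3,[465.3,-116,.033],"fitted leg")
E
python3 - <<'E'
E
```

```text
board [ 4.658141e+02 -1.157176e+02  3.040000e-02] [np.float64(0.3), np.float64(0.25), np.float64(-0.0)] 0.22735276301211477
leg [ 4.683517e+02 -2.544012e+02 -3.990000e-02] [np.float64(-0.31), np.float64(-0.26), np.float64(0.01)] 0.22743101880678757
fitted leg [ 4.655107e+02 -1.158193e+02  2.710000e-02] [np.float64(0.02), np.float64(-0.06), np.float64(-0.07)] 0.1589511092863405
```

```bash
python3 mv.py 467.42 -255.29 42.05 3.0906 469.1 -255.3 42.05 3.172; python3 mv.py 467.42 -255.29 42.05 3.0906 468.6 -240 42.05 3.172;  python3 mv.py 468.6 -240 42.05 3.172 467.4 -200.5 42.05 3.172
```

```text
[-0.0017  0.0001 -0.     -0.0814]
[-0.0004  0.0153 -0.     -0.0814]
[-0.      0.0395 -0.     -0.    ]
```

>>> step_arm(targets=[[[-0.0008,0,0],-0.04],[[-0.0017,0,0],-0.0814],[[-0.0017,0.002,0],-0.0814],[[-0.0013,0.005,0],-0.0814],[[-0.001,0.009,0],-0.0814],[[-0.0006,0.013,0],-0.0814],[[-0.0004,0.0153,0],-0.0814],[[-0.0004,0.0153,0],-0.0814],[[-0.0004,0.0153,0],-0.0814]])

```text
time_s: 4.9
eef_pos: [468.5, -239.4, 42.0]
tcp_rot: [3.14, -0.0, -3.112]
force: [0.6, 2.1, 0.8]
opening: 17.8
```

```bash
python3 - <<'E'
from bench import r
import cv2
s=r.sense(); print(s['time_s'],s['eef_pos'],s['tcp_rot'],s['force'],s['ft_torque'],s['opening'])
im=r.capture("side"); t=im[200:350,240:400,::-1]; cv2.imwrite("pics/s3.png",cv2.resize(t,None,fx=4,fy=4,interpolation=cv2.INTER_CUBIC))
E
```

```text
4.9 [ 468.49159768 -239.43514029   42.02398022] [ 3.14046332e+00 -3.38612837e-04 -3.11151374e+00] [0.59703522 2.0562963  0.75125806] [ 0.42822349  0.00090689 -0.01322975] 17.752746744147355
```

View pics/s3.png

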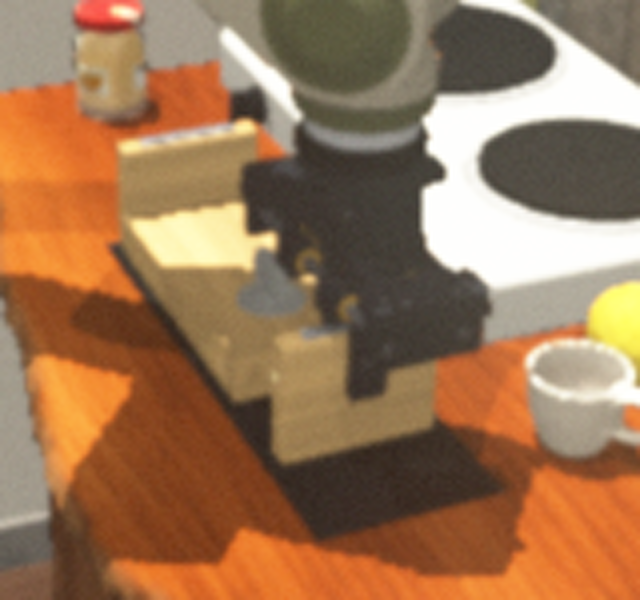

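The leg is upright and square to the board in the fingers. Its outer face corners are at zoomed px (272,350), (278,463) and (433,428). I'll slide on with force readings.

>>> step_arm(targets=[[[0,0.003,0],0],[[0,0.007,0],0],[[0,0.011,0],0],[[0,0.015,0],0],[[0,0.015,0],0]])

```text
time_s: 5.45
eef_pos: [468.0, -224.2, 42.0]
tcp_rot: [3.141, -0.0, -3.111]
force: [0.3, 2.5, -0.1]
opening: 17.6
```

>>> step_arm(targets=[[[0,0.004,0],0],[[0,0.008,0],0],[[0,0.012,0],0],[[0,0.016,0],0],[[0,0.02,0],0],[[0,0.023,0],0],[[0,0.023,0],0]])

```text
time_s: 6.15
eef_pos: [467.4, -201.3, 42.0]
tcp_rot: [3.141, -0.0, -3.111]
force: [0.2, 2.5, -0.1]
opening: 17.7
```

```bash
python3 - <<'E'
from bench import r
import cv2
s=r.sense(); print(s['time_s'],s['eef_pos'],s['tcp_rot'],s['force'],s['ft_torque'],s['opening'])
im=r.capture("side"); t=im[200:350,240:400,::-1]; cv2.imwrite("pics/s4.png",cv2.resize(t,None,fx=4,fy=4,interpolation=cv2.INTER_CUBIC))
E
```

```text
6.15 [ 467.35982337 -201.34501806   42.03447068] [ 3.14087547e+00 -2.48651856e-04 -3.11113777e+00] [ 0.15925261  2.47939149 -0.05496014] [ 0.40763509 -0.01313578 -0.03195227] 17.70769308093753
```

View pics/s4.png

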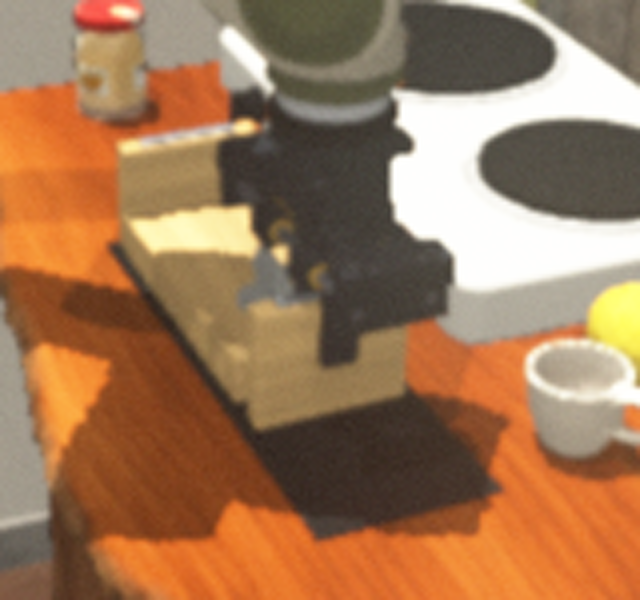

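The stud has entered the bore without extra force, and the gap is about 17 mm. The dowels come next, so I'll advance slowly.

>>> step_arm(targets=[[[0,0.001,0],0],[[0,0.002,0],0],[[0,0.003,0],0],[[0,0.004,0],0],[[0,0.004,0],0]])

```text
time_s: 6.7
eef_pos: [467.3, -197.9, 42.0]
tcp_rot: [3.142, 0.0, -3.111]
force: [-0.4, -0.7, -1.1]
opening: 17.8
```

>>> step_arm(targets=[[[0,0.001,0],0],[[0,0.002,0],0],[[0,0.003,0],0],[[0,0.003,0],0]])

```text
time_s: 7.1
eef_pos: [467.2, -194.8, 42.0]
tcp_rot: [3.141, -0.0, -3.111]
force: [0.4, -0.2, -1.0]
opening: 17.4
```

>>> step_arm(targets=[[[0,0.001,0],0],[[0,0.002,0],0],[[0,0.003,0],0],[[0,0.003,0],0]])

```text
time_s: 7.5
eef_pos: [467.1, -191.8, 42.0]
tcp_rot: [3.141, -0.0, -3.111]
force: [1.1, 0.2, -1.5]
opening: 17.6
```

>>> step_arm(targets=[[[0,0.001,0],0],[[0,0.002,0],0],[[0,0.002,0],0]])

```text
time_s: 7.8
eef_pos: [467.1, -189.9, 42.0]
tcp_rot: [3.141, -0.0, -3.111]
force: [-0.2, 0.3, -1.3]
opening: 17.9
```

>>> step_arm(targets=[[[0,0.001,0],0],[[0,0.0015,0],0],[[0,0.0015,0],0]])

```text
time_s: 8.1
eef_pos: [467.0, -188.6, 42.0]
tcp_rot: [-3.141, 0.0, -3.111]
force: [0.8, -1.9, -2.0]
opening: 17.8
```

>>> step_arm(targets=[[[0,0.001,0],0],[[0,0.0015,0],0],[[0,0.0015,0],0]])

```text
time_s: 8.4
eef_pos: [467.3, -188.2, 42.3]
tcp_rot: [-3.139, 0.001, -3.111]
force: [-0.5, -8.4, -1.5]
opening: 17.7
```

```bash
python3 - <<'E'
from bench import r
import cv2
s=r.sense(); print(s['time_s'],s['eef_pos'],s['tcp_rot'],s['force'],s['ft_torque'],s['opening'])
im=r.capture("side"); t=im[200:350,240:400,::-1]; cv2.imwrite("pics/s5.png",cv2.resize(t,None,fx=4,fy=4,interpolation=cv2.INTER_CUBIC))
E
```

```text
8.4 [ 467.30674349 -188.21460295   42.31528326] [-3.13902735e+00  7.88162157e-04 -3.11087862e+00] [-0.54979734 -8.39560226 -1.51649405] [-1.28483911  0.19386511  0.14050409] 17.6859097261333
```

View pics/s5.png

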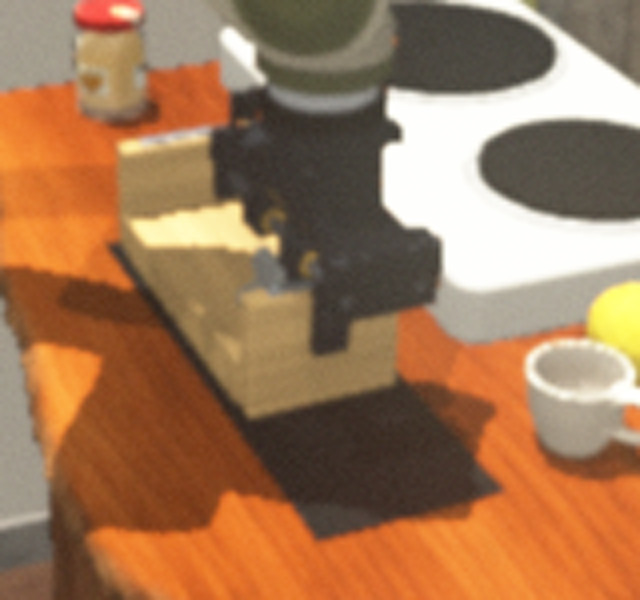

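>>> step_arm(targets=[[[0,0.0005,0],0],[[0,0.001,0],0],[[0,0.001,0],0]])

```text
time_s: 8.75
eef_pos: [467.5, -188.0, 42.5]
tcp_rot: [-3.137, 0.001, -3.111]
force: [-1.9, -11.4, -0.8]
opening: 17.8
```

>>> step_arm(targets=[[[0,-0.001,0],0],[[0,-0.0018,0],0],[[0,-0.0018,0],0]])

```text
time_s: 9.05
eef_pos: [467.1, -188.4, 42.1]
tcp_rot: [-3.141, 0.0, -3.111]
force: [-0.9, -5.2, -2.0]
opening: 17.7
```

>>> step_arm(targets=[[[0,0,0],0],[[0,0,0],0],[[0,0,0],0],[[0,0,0],0]], jaw=0.1)

```text
time_s: 9.45
eef_pos: [467.0, -187.6, 42.1]
tcp_rot: [3.141, -0.0, -3.111]
force: [-0.4, 0.2, -0.1]
opening: 39.7
```

>>> step_arm(targets=[[[0,0,-0.01],0],[[0,0,-0.03],0],[[0,0,-0.06],0],[[0,0,-0.09],0],[[0,0,-0.11],0],[[0,-0.04,-0.118],0],[[0,-0.08,-0.118],0],[[0,-0.12,-0.118],0],[[0,-0.15,-0.118],0],[[0,-0.15,-0.118],0]])

```text
time_s: 10.45
eef_pos: [471.2, -340.9, 160.4]
tcp_rot: [-3.14, 0.001, -3.115]
force: [0.3, 0.6, 0.3]
opening: 39.7
```

```bash
python3 - <<'E'
from bench import r
import cv2
s=r.sense(); print(s['time_s'],s['eef_pos'],s['tcp_rot'],s['force'],s['q'],s['opening'])
im=r.capture("side"); t=im[200:350,240:400,::-1]; cv2.imwrite("pics/s6.png",cv2.resize(t,None,fx=4,fy=4,interpolation=cv2.INTER_CUBIC))
im=r.capture("top")[:,:,::-1]; cv2.imwrite("pics/top6.png",im); cv2.imwrite("pics/t6z.png",cv2.resize(im[215:297,250:430],None,fx=4.4,fy=4.4,interpolation=cv2.INTER_CUBIC))
E
```

```text
10.45 [ 471.190804   -340.92768465  160.36090921] [-3.14037977e+00  5.55620868e-04 -3.11458614e+00] [0.25361044 0.58343017 0.30848592] [-8.29620228e-01  5.00094839e-01  1.33476519e+00 -3.88161402e-04
  1.30545222e+00 -2.42732118e+00] 39.658727464354534
```

View pics/s6.png

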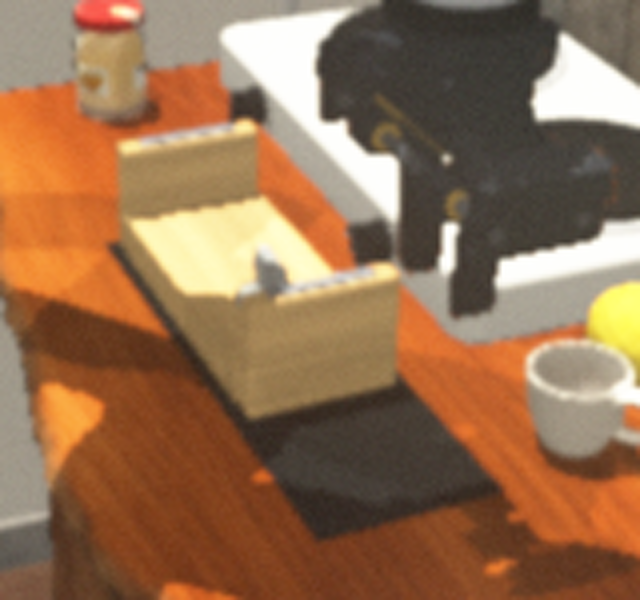

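View pics/t6z.png

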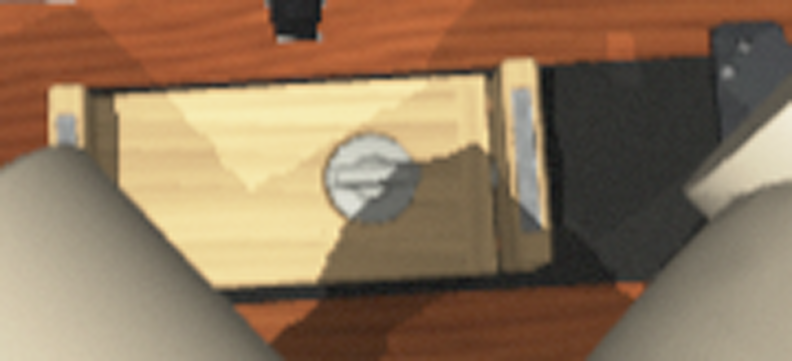

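The leg stands at the board with a small gap, and the stud is in. Now I'll locate the cam axis.

```bash
python3 - <<'E'
from fit import *
tz=lambda x,y:((x+.5)/4.4-.5+250,(y+.5)/4.4-.5+215)
p=[465.8,-115.7,.0304]
print("nominal wing",W(p,(0,2,62)))
print("disc",unproj("top",tz(371,178),33))
for y in (0,2,4): print(y,[ (round((u-250+.5)*4.4-.5,1),round((v-215+.5)*4.4-.5,1)) for u,v in proj("top",W(p,[(0,y,33),(0,y-19,62),(0,y+19,62),(-5,y,62),(5,y,62)]))])
E
python3 - <<'E'
import cv2
t=cv2.imread("pics/top0.png")[240:270,318:352]; cv2.imwrite("pics/cam0.png",cv2.resize(t,None,fx=20,fy=20,interpolation=cv2.INTER_CUBIC))
E
```

```text
nominal wing [[ 465.73920936 -113.70092409   62.        ]]
disc [ 466.18110115 -114.11740902   33.        ]
0 [(np.float64(374.2), np.float64(178.6)), (np.float64(414.0), np.float64(171.1)), (np.float64(337.2), np.float64(175.4)), (np.float64(376.2), np.float64(183.3)), (np.float64(375.0), np.float64(163.2))]
2 [(np.float64(370.3), np.float64(178.9)), (np.float64(410.0), np.float64(171.3)), (np.float64(333.2), np.float64(175.6)), (np.float64(372.2), np.float64(183.5)), (np.float64(371.0), np.float64(163.4))]
4 [(np.float64(366.4), np.float64(179.1)), (np.float64(405.9), np.float64(171.6)), (np.float64(329.1), np.float64(175.8)), (np.float64(368.1), np.float64(183.8)), (np.float64(366.9), np.float64(163.6))]
```

View pics/cam0.png

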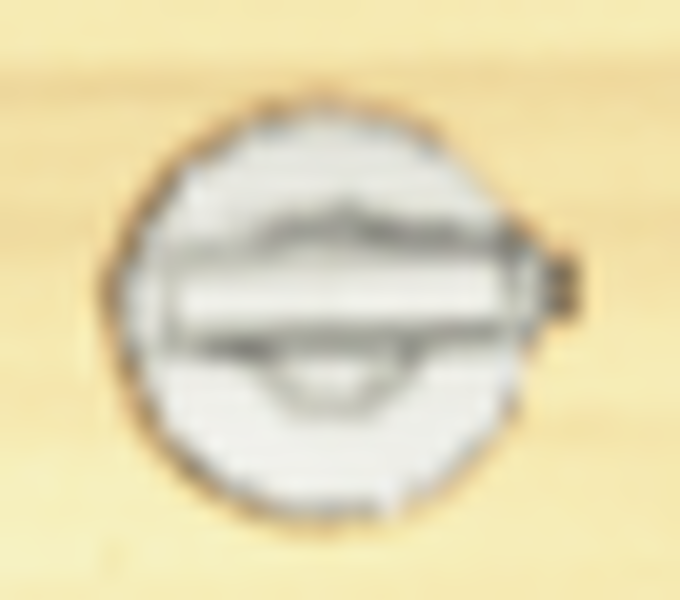

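```bash
python3 mv.py 471.2 -340.9 160.4 -3.1137 465.8 -114 160.4 -4.6824; python3 - <<'E'
from bench import r
s=r.sense(); print(s['eef_pos'],s['tcp_rot'])
E
```

```text
[-9.0000e-04  2.2700e-01 -0.0000e+00  1.5687e+00]
[ 471.28802312 -337.60614587  160.27505202] [ 3.14108583e+00 -1.12798646e-04 -3.11221464e+00]
```

>>> step_arm(targets=[[[0,0.02,0],0.12],[[0,0.05,0],0.26],[[-0.0005,0.09,0],0.4],[[-0.0005,0.13,0],0.54],[[-0.001,0.16,0],0.68],[[-0.001,0.19,0],0.82],[[-0.001,0.21,0],0.96],[[-0.001,0.2237,0],1.1],[[-0.001,0.2237,0],1.24],[[-0.001,0.2237,0],1.38],[[-0.001,0.2237,0],1.5],[[-0.001,0.2237,0],1.5687],[[-0.001,0.2237,0],1.5687],[[-0.001,0.2237,0],1.5687],[[-0.001,0.2237,0],1.5687]])

```text
time_s: 12.05
eef_pos: [465.6, -113.7, 160.2]
tcp_rot: [3.142, 0.0, 1.605]
force: [-0.5, -0.3, -0.2]
opening: 39.6
```

```bash
python3 - <<'E'
from bench import r
import cv2
s=r.sense(); print(s['time_s'],s['eef_pos'],s['tcp_rot'],s['force'],s['ft_torque'],s['q'],s['opening'])
im=r.capture("side"); t=im[150:300,240:400,::-1]; cv2.imwrite("pics/s7.png",cv2.resize(t,None,fx=4,fy=4,interpolation=cv2.INTER_CUBIC))
E
```

```text
12.05 [ 465.60832709 -113.65715559  160.2140458 ] [3.14156685e+00 1.11716432e-05 1.60511954e+00] [-0.47845184 -0.28212598 -0.15951932] [-0.11356334  0.11610975 -0.03817097] [-4.87108400e-01  3.37326596e-01  1.61650274e+00  3.41114219e-06
  1.18773538e+00 -5.21432891e-01] 39.56058090019881
```

View pics/s7.png

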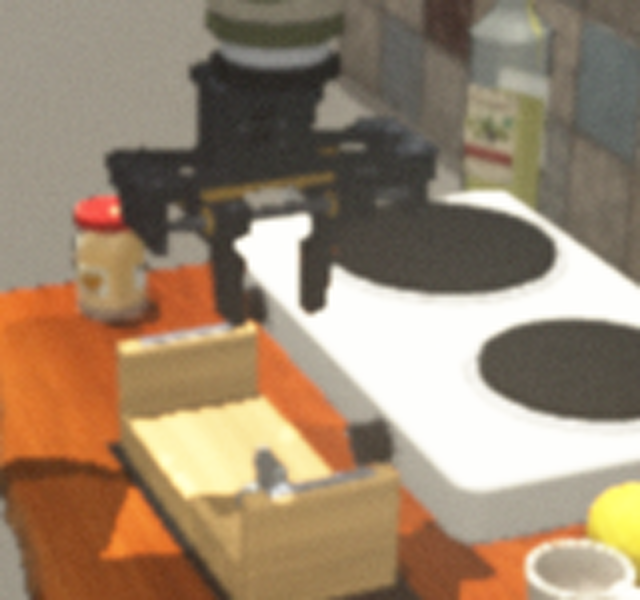

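>>> step_arm(targets=[[[0,0,0.02],0],[[0,0,0.05],0],[[0,0,0.08],0],[[0,0,0.1],0],[[0,0,0.112],0],[[0,0,0.12],0],[[0,0,0.12],0],[[0,0,0.12],0]])

```text
time_s: 12.9
eef_pos: [466.1, -114.2, 40.5]
tcp_rot: [3.141, 0.0, 1.603]
force: [0.6, -0.3, 0.5]
opening: 39.8
```

>>> step_arm(targets=[[[0,0,0],0],[[0,0,0],0],[[0,0,0],0],[[0,0,0],0],[[0,0,0],0],[[0,0,0],0],[[0,0,0],0]], jaw=1, force=30)

```text
time_s: 13.6
eef_pos: [466.0, -114.2, 40.3]
tcp_rot: [3.141, 0.0, 1.603]
force: [0.3, 0.7, 3.9]
opening: 10.0
```

```bash
cat > st.py <<'E'
from bench import r
import numpy as np
np.set_printoptions(precision=3,suppress=True)
s=r.sense(); print(s['time_s'],s['eef_pos'],s['tcp_rot'],s['force'],s['ft_torque'],s['q'][5],s['joint_efforts'][5],s['opening'])
E
python3 st.py
```

```text
13.6 [ 466.003 -114.178   40.266] [3.141 0.    1.603] [0.33  0.655 3.886] [ 0.124 -0.094  0.052] -0.52011853578025 0.028591403388418257 9.98720430159334
```

The wing is gripped at 10.0 mm and well centred. Now the clockwise turn, which is positive about the tool's z axis because that points down.

>>> step_arm(targets=[[[0,0,0],0.08],[[0,0,0],0.16],[[0,0,0],0.24],[[0,0,0],0.32],[[0,0,0],0.4],[[0,0,0],0.4]])

```text
time_s: 14.2
eef_pos: [466.4, -114.3, 40.3]
tcp_rot: [3.14, -0.0, 1.202]
force: [3.5, 0.9, 1.6]
opening: 9.8
```

```bash
python3 st.py
```

```text
14.2 [ 466.374 -114.271   40.253] [ 3.14  -0.     1.202] [3.504 0.933 1.645] [ 0.098 -0.369 -0.125] -0.11935695925844134 0.7779990881681442 9.830568650169822
```

>>> step_arm(targets=[[[0,0,0],0],[[0,0,0],0],[[0,0,0],0]])

```text
time_s: 14.5
eef_pos: [466.4, -114.3, 40.3]
tcp_rot: [3.14, -0.0, 1.204]
force: [5.5, 1.8, 3.0]
opening: 9.9
```

```bash
python3 st.py
```

```text
14.5 [ 466.364 -114.294   40.278] [ 3.14  -0.     1.204] [5.457 1.757 3.046] [ 0.158 -0.685 -0.024] -0.12118982608451734 -0.048595016123726964 9.880521881621352
```

>>> step_arm(targets=[[[0,0,0],0],[[0,0,0],0],[[-0.0006,0.0002,0],0],[[-0.0012,0.0003,0],0],[[-0.0012,0.0003,0],0]], jaw=0.6)

```text
time_s: 15.0
eef_pos: [465.4, -115.4, 40.0]
tcp_rot: [-3.141, 0.0, 1.203]
force: [-0.3, -0.4, -1.0]
opening: 17.5
```

>>> step_arm(targets=[[[0,0,0],0],[[0,0,0],0],[[0,0,0],0],[[0,0,0],0]], jaw=1)

```text
time_s: 15.4
eef_pos: [465.9, -115.5, 40.0]
tcp_rot: [3.141, 0.0, 1.203]
force: [3.1, -1.3, -2.6]
opening: 9.9
```

```bash
python3 st.py
```

```text
15.4 [ 465.887 -115.512   40.032] [3.141 0.    1.203] [ 3.051 -1.27  -2.623] [-0.221 -0.284 -0.04 ] -0.1225925564919914 -0.04668908310122788 9.860082182381742
```

>>> step_arm(targets=[[[0,0.0004,0],0.08],[[0,0.0004,0],0.16],[[0,0.0004,0],0.24],[[0,0.0004,0],0.32],[[0,0.0004,0],0.4],[[0,0.0004,0],0.4],[[0,0.0004,0],0.4]])

```text
time_s: 16.1
eef_pos: [465.8, -115.5, 40.0]
tcp_rot: [-3.141, 0.0, 0.805]
force: [0.1, -0.5, -1.0]
opening: 9.5
```

```bash
python3 st.py
```

```text
16.1 [ 465.822 -115.457   40.034] [-3.141  0.     0.805] [ 0.096 -0.528 -1.028] [-0.14   0.099 -0.044] 0.27538313313049667 0.0391083222348243 9.538551467812438
```

>>> step_arm(targets=[[[0,0,0],0.05],[[0,0,0],0.1],[[0,0,0],0.15],[[0,0,0],0.2],[[0,0,0],0.25]])

```text
time_s: 16.6
eef_pos: [465.8, -115.4, 40.0]
tcp_rot: [-3.141, 0.0, 0.553]
force: [0.6, -0.6, -1.2]
opening: 9.7
```

```bash
python3 st.py
```

```text
16.6 [ 465.777 -115.39    40.019] [-3.141  0.     0.553] [ 0.602 -0.626 -1.177] [-0.06   0.141  0.037] 0.5274449553271762 -0.581626184284687 9.677496026219767
```

>>> step_arm(targets=[[[0,0,0],0.03],[[0,0,0],0.06],[[0,0,0],0.06]])

```text
time_s: 16.9
eef_pos: [465.8, -115.4, 40.0]
tcp_rot: [-3.141, 0.0, 0.493]
force: [-1.2, -0.1, 0.2]
opening: 10.0
```

```bash
python3 st.py; python3 st.py
```

```text
16.9 [ 465.773 -115.397   40.022] [-3.141  0.     0.493] [-1.228 -0.096  0.208] [-0.078  0.255 -0.097] 0.587133492824232 0.25232487358152866 9.989381521844058
16.9 [ 465.773 -115.397   40.022] [-3.141  0.     0.493] [-1.228 -0.096  0.208] [-0.078  0.255 -0.097] 0.587133492824232 0.25232487358152866 9.989381521844058
```

>>> step_arm(targets=[[[0,0,0],0.03],[[0,0,0],0.06],[[0,0,0],0.06]])

```text
time_s: 17.2
eef_pos: [465.8, -115.4, 40.0]
tcp_rot: [-3.141, 0.0, 0.434]
force: [-1.4, 0.0, 0.8]
opening: 9.6
```

```bash
python3 st.py
```

```text
17.2 [ 465.786 -115.395   40.029] [-3.141  0.     0.434] [-1.411  0.005  0.83 ] [-0.035  0.313 -0.068] 0.6467676303953519 0.26747116819024086 9.638065810701102
```

>>> step_arm(targets=[[[0,0,0],0.015],[[0,0,0],0.03],[[0,0,0],0.045],[[0,0,0],0.06]])

```text
time_s: 17.6
eef_pos: [465.8, -115.4, 40.0]
tcp_rot: [-3.141, 0.0, 0.372]
force: [-1.9, 0.2, 0.7]
opening: 9.9
```

```bash
python3 st.py
```

```text
17.6 [ 465.782 -115.376   40.013] [-3.141  0.     0.372] [-1.886  0.164  0.684] [0.188 0.508 0.079] 0.7084287055527829 -0.12844510842114687 9.933242401050125
```

>>> step_arm(targets=[[[0,0,0],0.015],[[0,0,0],0.03],[[0,0,0],0.045],[[0,0,0],0.06]])

```text
time_s: 18.0
eef_pos: [465.8, -115.4, 40.0]
tcp_rot: [-3.141, 0.0, 0.312]
force: [-3.8, 1.1, 1.4]
opening: 9.6
```

```bash
cat >> st.py <<'E'
if __import__('sys').argv[1:]:
    import cv2
    n=__import__('sys').argv[1]; im=r.capture("side"); t=im[230:330,250:370,::-1]; cv2.imwrite(f"pics/{n}.png",cv2.resize(t,None,fx=6,fy=6,interpolation=cv2.INTER_CUBIC))
E
python3 st.py s8
```

```text
18.0 [ 465.796 -115.371   40.018] [-3.141  0.     0.312] [-3.818  1.12   1.424] [0.201 0.714 0.09 ] 0.7686814787606412 -0.12262009084224701 9.560748983853015
```

View pics/s8.png

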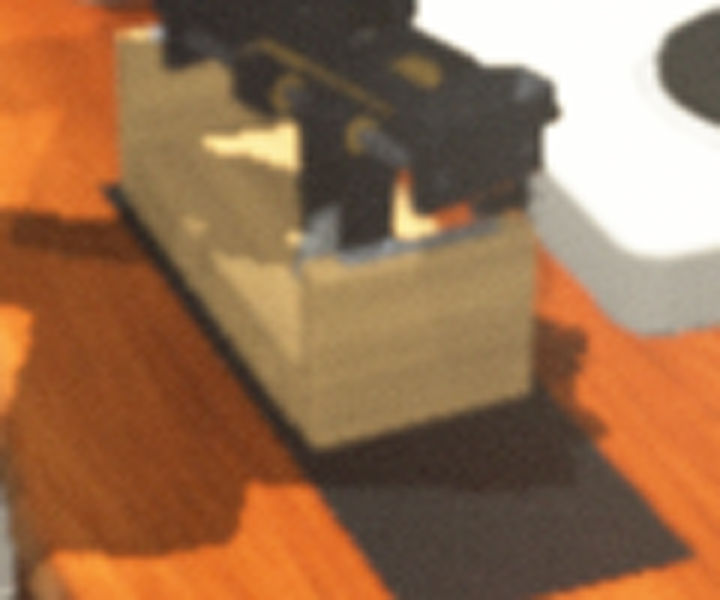

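The kinetic torque is about 0.09 N m as expected, at a cam angle of about 1.29. The picture shows the leg upright with the gap closing. I'll continue in small ramps and re-centre a little.

>>> step_arm(targets=[[[-0.0003,-0.0002,0],0.015],[[-0.0003,-0.0002,0],0.03],[[-0.0003,-0.0002,0],0.045],[[-0.0003,-0.0002,0],0.06]])

```text
time_s: 18.45
eef_pos: [465.8, -115.4, 40.0]
tcp_rot: [-3.142, -0.0, 0.252]
force: [-1.3, 3.1, -0.8]
opening: 9.8
```

```bash
python3 st.py
```

```text
18.45 [ 465.768 -115.366   40.021] [-3.142 -0.     0.252] [-1.347  3.1   -0.766] [ 0.446  0.378 -0.004] 0.8286078013983807 -0.12177888303995132 9.822933837055423
```

>>> step_arm(targets=[[[0,0,0],0.015],[[0,0,0],0.03],[[0,0,0],0.045],[[0,0,0],0.06]])

```text
time_s: 18.85
eef_pos: [465.8, -115.4, 40.0]
tcp_rot: [-3.142, -0.0, 0.192]
force: [-0.9, 3.0, -0.5]
opening: 9.7
```

```bash
python3 st.py
```

```text
18.85 [ 465.754 -115.387   40.037] [-3.142 -0.     0.192] [-0.901  2.952 -0.467] [0.441 0.214 0.117] 0.888586510413806 -0.11735756881535053 9.697693969433558
```

>>> step_arm(targets=[[[0,0,0],0.015],[[0,0,0],0.03],[[0,0,0],0.045],[[0,0,0],0.06]])

```text
time_s: 19.25
eef_pos: [465.7, -115.3, 40.0]
tcp_rot: [-3.142, -0.0, 0.132]
force: [1.6, 2.9, -1.9]
opening: 10.1
```

```bash
python3 st.py
```

```text
19.25 [ 465.726 -115.346   40.046] [-3.142 -0.     0.132] [ 1.617  2.856 -1.923] [0.556 0.101 0.096] 0.9485601435264311 -0.09907523402944207 10.105550252887387
```

>>> step_arm(targets=[[[0,0,0],0.015],[[0,0,0],0.03],[[0,0,0],0.045],[[0,0,0],0.06]])

```text
time_s: 19.65
eef_pos: [465.7, -115.3, 40.0]
tcp_rot: [-3.142, -0.0, 0.072]
force: [1.2, 3.2, -2.5]
opening: 9.7
```

```bash
python3 st.py
```

```text
19.65 [ 465.711 -115.343   40.04 ] [-3.142 -0.     0.072] [ 1.242  3.209 -2.459] [ 0.669 -0.007  0.133] 1.0085659586135214 -0.10214663576334715 9.713019118660586
```

>>> step_arm(targets=[[[0,-0.0003,0],0.015],[[0,-0.0003,0],0.03],[[0,-0.0003,0],0.045],[[0,-0.0003,0],0.06]])

```text
time_s: 20.05
eef_pos: [465.7, -115.3, 40.0]
tcp_rot: [3.141, -0.0, 0.012]
force: [1.3, 0.8, -3.1]
opening: 9.7
```

```bash
python3 st.py s9
```

```text
20.05 [ 465.703 -115.304   40.045] [ 3.141 -0.     0.012] [ 1.267  0.835 -3.114] [0.231 0.036 0.13 ] 1.0691160917826634 -0.09971137158572674 9.708922774426403
```

View pics/s9.png

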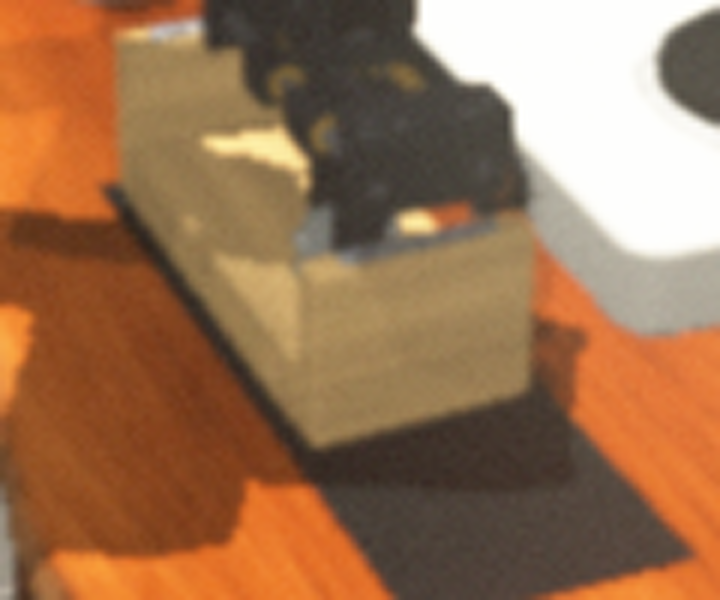

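```bash
cat > gap.py <<'E'
import cv2,sys,numpy as np
def crop(n):
    im=cv2.imread(f"pics/{n}.png")
    if n=="s6": return None
    return cv2.cvtColor(im,cv2.COLOR_BGR2GRAY).astype(np.float32)
a,b=crop(sys.argv[1]),crop(sys.argv[2])
for nm,(x0,x1,y0,y1) in {"leg bottom edge":(310,520,380,470),"mat corner":(560,719,460,599),"leg left":(295,335,280,440)}.items():
    h=cv2.createHanningWindow((x1-x0,y1-y0),cv2.CV_32F)
    print(nm,cv2.phaseCorrelate(a[y0:y1,x0:x1].copy(),b[y0:y1,x0:x1].copy(),h))
E
python3 gap.py s8 s9
python3 - <<'E'
from fit import *
a=proj("side",[(418,-186,2)]);b=proj("side",[(418,-185,2)]);print((b-a)*6)
E
```

```text
leg bottom edge ((0.6249396157877243, -0.5169276838613115), 0.1842929300457362)
mat corner ((-0.09289687749567577, -0.0775704290289525), 0.3363346262110604)
leg left ((-0.015323606986800797, -0.03510991072636216), 0.5516647821664811)
[[-0.86434152 -1.29663259]]
```

>>> step_arm(targets=[[[0,0,0],0.015],[[0,0,0],0.03],[[0,0,0],0.045],[[0,0,0],0.06]])

```text
time_s: 20.5
eef_pos: [465.7, -115.3, 40.0]
tcp_rot: [3.141, -0.0, -0.048]
force: [1.2, -0.3, -4.8]
opening: 10.0
```

```bash
python3 st.py
```

```text
20.5 [ 465.712 -115.255   40.042] [ 3.141 -0.    -0.048] [ 1.249 -0.312 -4.808] [-0.024 -0.019  0.121] 1.1291771999889382 -0.10357587598264217 10.011555653702992
```

>>> step_arm(targets=[[[0,0,0],0.012],[[0,0,0],0.024],[[0,0,0],0.036],[[0,0,0],0.048]])

```text
time_s: 20.9
eef_pos: [465.7, -115.2, 40.1]
tcp_rot: [3.141, -0.0, -0.096]
force: [0.4, -0.3, -4.9]
opening: 9.9
```

```bash
python3 st.py
```

```text
20.9 [ 465.715 -115.212   40.059] [ 3.141 -0.    -0.096] [ 0.429 -0.308 -4.852] [-0.176 -0.046  0.065] 1.176868898176736 -0.059607590083032846 9.921238419410065
```

>>> step_arm(targets=[[[0,0,0],0.015],[[0,0,0],0.03],[[0,0,0],0.045],[[0,0,0],0.06]])

```text
time_s: 21.3
eef_pos: [465.7, -115.2, 40.1]
tcp_rot: [3.141, -0.0, -0.156]
force: [1.6, -1.1, -4.0]
opening: 10.1
```

```bash
python3 st.py
```

```text
21.3 [ 465.715 -115.215   40.074] [ 3.141 -0.    -0.156] [ 1.581 -1.121 -3.965] [-0.258 -0.064  0.127] 1.2371322969539895 -0.1007212232798338 10.11774373389314
```

>>> step_arm(targets=[[[0,0,0],0.015],[[0,0,0],0.03],[[0,0,0],0.045]])

```text
time_s: 21.6
eef_pos: [465.7, -115.2, 40.1]
tcp_rot: [3.141, -0.0, -0.201]
force: [1.0, -2.7, -4.5]
opening: 10.3
```

```bash
python3 st.py
```

```text
21.6 [ 465.725 -115.175   40.07 ] [ 3.141 -0.    -0.201] [ 0.962 -2.749 -4.488] [-0.305 -0.088  0.095] 1.282130998258962 -0.0978596555069089 10.345178022180537
```

>>> step_arm(targets=[[[0,0.0001,0],0.015],[[0,0.0002,0],0.03],[[0,0.0002,0],0.045]])

```text
time_s: 21.9
eef_pos: [465.7, -115.2, 40.1]
tcp_rot: [-3.141, -0.0, -0.246]
force: [3.1, 0.1, -5.6]
opening: 10.0
```

```bash
python3 st.py
```

```text
21.9 [ 465.695 -115.22    40.062] [-3.141 -0.    -0.246] [ 3.097  0.076 -5.609] [-0.039 -0.309  0.144] 1.3266868008515895 -0.0962104182690382 10.0095711570755
```

>>> step_arm(targets=[[[0,0,0],0.015],[[0,0,0],0.03],[[0,0,0],0.045]])

```text
time_s: 22.2
eef_pos: [465.7, -115.2, 40.1]
tcp_rot: [-3.141, -0.0, -0.291]
force: [3.8, 0.5, -4.6]
opening: 9.7
```

```bash
python3 st.py s10; python3 gap.py s9 s10
```

```text
22.2 [ 465.678 -115.196   40.062] [-3.141 -0.    -0.291] [ 3.787  0.547 -4.592] [ 0.168 -0.388  0.073] 1.3717472413340848 -0.0942960474640131 9.675831376433887
leg bottom edge ((-0.5107839808075596, -0.11378180478680378), 0.20065614460917658)
mat corner ((0.07641725466490357, -0.4035864788961163), 0.35376126194993657)
leg left ((-0.07670210832518265, 0.041126320250626236), 0.5077076599001884)
```

View pics/s10.png

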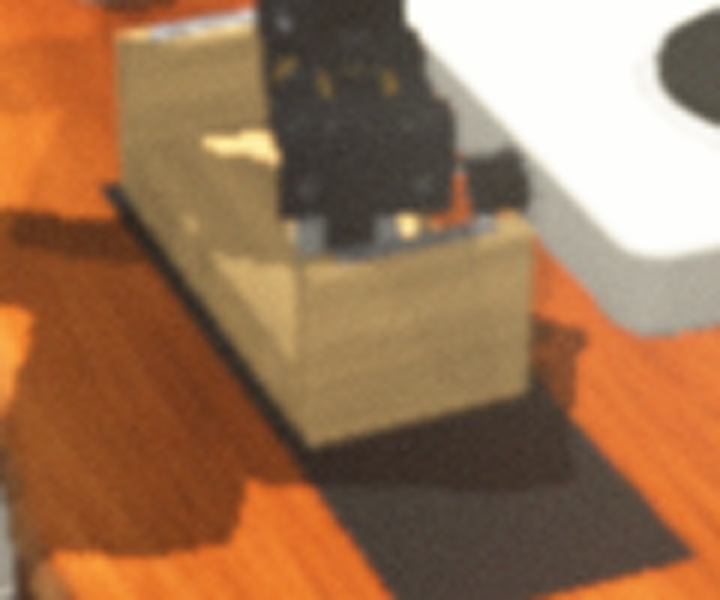

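The wing now lies across the board, visible on both sides of the finger, and the leg is still being drawn in. I'll keep going.

>>> step_arm(targets=[[[0.0002,-0.0001,0],0.015],[[0.0003,-0.0001,0],0.03],[[0.0003,-0.0001,0],0.045]])

```text
time_s: 22.55
eef_pos: [465.7, -115.2, 40.1]
tcp_rot: [-3.142, 0.0, -0.336]
force: [1.1, 0.9, -4.7]
opening: 9.8
```

```bash
python3 st.py
```

```text
22.55 [ 465.73  -115.194   40.056] [-3.142  0.    -0.336] [ 1.133  0.926 -4.725] [ 0.208 -0.142  0.107] 1.4170440316361599 -0.09311083937063813 9.82536246216037
```

>>> step_arm(targets=[[[0,0,0],0.015],[[0,0,0],0.03],[[0,0,0],0.045]])

```text
time_s: 22.85
eef_pos: [465.7, -115.2, 40.0]
tcp_rot: [-3.142, 0.001, -0.381]
force: [0.0, 1.2, -2.9]
opening: 9.9
```

```bash
python3 st.py
```

```text
22.85 [ 465.723 -115.185   40.017] [-3.142  0.001 -0.381] [ 0.015  1.194 -2.935] [0.239 0.031 0.144] 1.4620539775825214 -0.08907156530767679 9.926284600512876
```

>>> step_arm(targets=[[[0,0,0],0.015],[[0,0,0],0.03],[[0,0,0],0.045]])

```text
time_s: 23.15
eef_pos: [465.7, -115.2, 40.0]
tcp_rot: [-3.142, 0.0, -0.426]
force: [0.2, 1.9, -2.3]
opening: 10.0
```

```bash
python3 st.py
```

```text
23.15 [ 465.729 -115.16    40.032] [-3.142  0.    -0.426] [ 0.233  1.892 -2.31 ] [0.351 0.103 0.15 ] 1.507060421633033 -0.09007771499454975 9.998825235494486
```

>>> step_arm(targets=[[[0,0,0],0.015],[[0,0,0],0.03],[[0,0,0],0.045]])

```text
time_s: 23.45
eef_pos: [465.8, -115.2, 40.0]
tcp_rot: [-3.142, 0.0, -0.471]
force: [-1.0, 2.1, -1.9]
opening: 9.5
```

```bash
python3 st.py
```

```text
23.45 [ 465.76  -115.173   40.018] [-3.142  0.    -0.471] [-0.968  2.052 -1.895] [0.419 0.186 0.16 ] 1.5520648879983774 -0.08696656906977296 9.462196649087181
```

>>> step_arm(targets=[[[0,0,0],0.012],[[0,0,0],0.024],[[0,0,0],0.036]])

```text
time_s: 23.75
eef_pos: [465.8, -115.2, 40.0]
tcp_rot: [-3.142, 0.0, -0.507]
force: [-1.0, 2.8, -1.7]
opening: 9.5
```

```bash
python3 st.py
```

```text
23.75 [ 465.785 -115.201   40.035] [-3.142  0.    -0.507] [-0.989  2.8   -1.707] [0.43  0.223 0.128] 1.5877909722090933 -0.0407490658108145 9.49632819681415
```

>>> step_arm(targets=[[[0,0,0],0.012],[[0,0,0],0.024],[[0,0,0],0.036]])

```text
time_s: 24.05
eef_pos: [465.8, -115.2, 40.0]
tcp_rot: [-3.142, 0.0, -0.543]
force: [-0.7, 3.3, -0.6]
opening: 9.8
```

```bash
python3 st.py
```

```text
24.05 [ 465.813 -115.196   40.044] [-3.142  0.    -0.543] [-0.702  3.321 -0.589] [0.582 0.286 0.07 ] 1.6237655018754218 -0.03398969303816557 9.844998250271344
```

>>> step_arm(targets=[[[-0.0001,-0.0002,0],0.015],[[-0.0002,-0.0003,0],0.03],[[-0.0002,-0.0003,0],0.045]])

```text
time_s: 24.35
eef_pos: [465.8, -115.1, 40.0]
tcp_rot: [3.141, -0.0, -0.588]
force: [-1.8, -0.2, -1.4]
opening: 9.8
```

```bash
python3 st.py
```

```text
24.35 [ 465.831 -115.131   40.04 ] [ 3.141 -0.    -0.588] [-1.806 -0.184 -1.357] [0.127 0.483 0.155] 1.6697401915865653 -0.058633843436837196 9.796597659220287
```

>>> step_arm(targets=[[[0,0,0],0.015],[[0,0,0],0.03],[[0,0,0],0.045]])

```text
time_s: 24.65
eef_pos: [465.9, -115.1, 40.0]
tcp_rot: [3.141, -0.0, -0.633]
force: [-2.8, -1.2, -1.4]
opening: 10.0
```

```bash
python3 st.py s11; python3 gap.py s8 s11
```

```text
24.65 [ 465.873 -115.117   40.044] [ 3.141 -0.    -0.633] [-2.82  -1.164 -1.381] [-0.059  0.546  0.117] 1.7147130548520122 -0.04094934090971947 9.993342032149414
leg bottom edge ((-22.183422647852694, 0.07785154625478441), 0.10649940369060501)
mat corner ((-0.1843628552533687, -0.16008911915568547), 0.4363637429144647)
leg left ((0.21475438108664235, 0.23375367010677905), 0.38410853162407876)
```

View pics/s11.png

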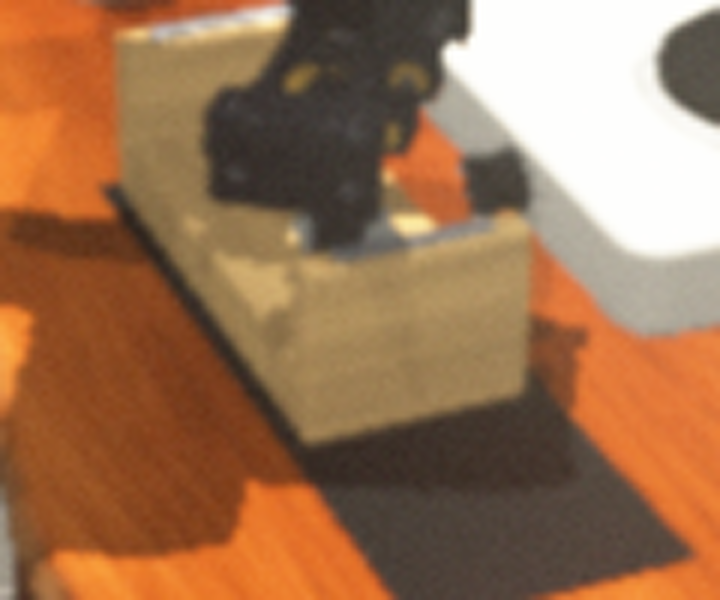

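The leg's lower-left corner has moved from (320,447) to (305,443), so the cam is drawing it in. Flush should come soon, so I'll use smaller steps.

>>> step_arm(targets=[[[0,0.0001,0],0.015],[[0,0.0001,0],0.03]])

```text
time_s: 24.9
eef_pos: [465.9, -115.1, 40.0]
tcp_rot: [3.142, -0.0, -0.663]
force: [-2.2, -1.1, -2.4]
opening: 9.7
```

```bash
python3 st.py
```

```text
24.9 [ 465.873 -115.097   40.04 ] [ 3.142 -0.    -0.663] [-2.234 -1.134 -2.381] [-0.115  0.459  0.179] 1.7444285512415532 -0.047374258283525705 9.748032704713575
```

>>> step_arm(targets=[[[0,0,0],0.015],[[0,0,0],0.03]])

```text
time_s: 25.1
eef_pos: [465.9, -115.1, 40.0]
tcp_rot: [3.141, -0.0, -0.693]
force: [-2.5, -0.9, -2.7]
opening: 9.8
```

```bash
python3 st.py
```

```text
25.1 [ 465.887 -115.123   40.025] [ 3.141 -0.    -0.693] [-2.46  -0.875 -2.734] [-0.197  0.501  0.173] 1.7744932619314073 -0.0073571945540606976 9.757997370335723
```

>>> step_arm(targets=[[[0,0,0],0.015],[[0,0,0],0.03]])

```text
time_s: 25.3
eef_pos: [465.9, -115.1, 40.0]
tcp_rot: [3.141, -0.0, -0.723]
force: [-1.2, -2.8, -3.8]
opening: 9.6
```

```bash
python3 st.py
```

```text
25.3 [ 465.89  -115.128   40.043] [ 3.141 -0.    -0.723] [-1.178 -2.808 -3.764] [-0.21   0.406  0.218] 1.8044456070006463 0.022210815805010498 9.56519448658707
```

Torque is starting to climb, so I'll take finer steps.

>>> step_arm(targets=[[[0,0,0],0.01],[[0,0,0],0.02]])

```text
time_s: 25.5
eef_pos: [465.9, -115.1, 40.0]
tcp_rot: [3.142, -0.0, -0.743]
force: [-1.2, -3.3, -2.9]
opening: 9.9
```

```bash
python3 st.py
```

```text
25.5 [ 465.937 -115.123   40.047] [ 3.142 -0.    -0.743] [-1.191 -3.326 -2.877] [-0.355  0.402  0.202] 1.824054690419084 0.1136912195943296 9.880968781265802
```

>>> step_arm(targets=[[[0,0,0],0.01],[[0,0,0],0.02]])

```text
time_s: 25.7
eef_pos: [465.9, -115.1, 40.1]
tcp_rot: [3.142, -0.0, -0.763]
force: [-1.5, -4.1, -3.0]
opening: 9.8
```

```bash
python3 st.py
```

```text
25.7 [ 465.943 -115.135   40.057] [ 3.142 -0.    -0.763] [-1.506 -4.123 -2.995] [-0.334  0.394  0.248] 1.8440322107085487 0.12721570674329996 9.771401266975047
```

>>> step_arm(targets=[[[0,0,0],0.01],[[0,0,0],0.02]])

```text
time_s: 25.9
eef_pos: [465.9, -115.1, 40.1]
tcp_rot: [3.142, -0.0, -0.783]
force: [-1.8, -4.1, -4.8]
opening: 9.5
```

```bash
python3 st.py
```

```text
25.9 [ 465.922 -115.11    40.055] [ 3.142 -0.    -0.783] [-1.832 -4.099 -4.781] [-0.423  0.386  0.296] 1.864034365985831 0.15227006748318672 9.46285556953466
```

>>> step_arm(targets=[[[0,0,0],0]])

```text
time_s: 26.0
eef_pos: [465.9, -115.1, 40.1]
tcp_rot: [3.142, -0.0, -0.782]
force: [0.3, -4.1, -5.0]
opening: 9.6
```

```bash
python3 st.py
```

```text
26.0 [ 465.919 -115.149   40.064] [ 3.142 -0.    -0.782] [ 0.319 -4.142 -4.981] [-0.501  0.372  0.184] 1.8636648541413994 0.3460573498159647 9.612371925848528
```

>>> step_arm(targets=[[[0,0,0],0.01]])

```text
time_s: 26.1
eef_pos: [465.9, -115.1, 40.1]
tcp_rot: [-3.142, -0.0, -0.792]
force: [-0.9, -4.0, -3.8]
opening: 9.9
```

```bash
python3 st.py
```

```text
26.1 [ 465.937 -115.14    40.065] [-3.142 -0.    -0.792] [-0.882 -3.964 -3.773] [-0.485  0.365  0.322] 1.873593546417062 0.07066014921292663 9.853402905061829
```

>>> step_arm(targets=[[[0,0,0],0.01]])

```text
time_s: 26.2
eef_pos: [466.0, -115.1, 40.1]
tcp_rot: [-3.142, -0.0, -0.803]
force: [-1.1, -5.2, -5.0]
opening: 10.1
```

```bash
python3 st.py s12
```

```text
26.2 [ 465.961 -115.126   40.077] [-3.142 -0.    -0.803] [-1.084 -5.247 -4.959] [-0.592  0.273  0.256] 1.88402316479004 0.15776969958096743 10.088301514666032
```

View pics/s12.png

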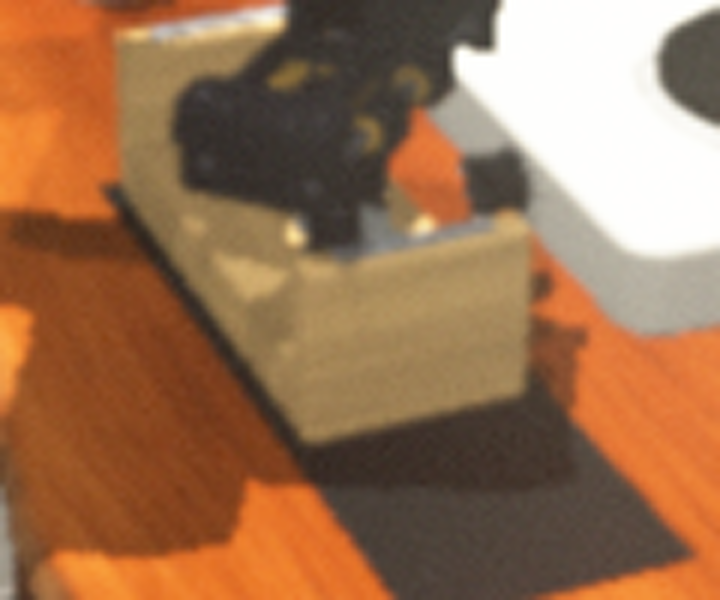

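>>> step_arm(targets=[[[0,0,0],0.01]])

```text
time_s: 26.35
eef_pos: [465.9, -115.1, 40.1]
tcp_rot: [-3.142, -0.0, -0.812]
force: [-0.3, -4.5, -5.1]
opening: 9.8
```

```bash
python3 st.py
```

```text
26.35 [ 465.936 -115.136   40.053] [-3.142 -0.    -0.812] [-0.275 -4.518 -5.094] [-0.624  0.236  0.297] 1.8936774896087707 0.11981009971350431 9.829566330577228
```

>>> step_arm(targets=[[[0,0,0],0.01],[[0,0,0],0.02]])

```text
time_s: 26.55
eef_pos: [466.0, -115.1, 40.1]
tcp_rot: [-3.142, -0.0, -0.833]
force: [-0.4, -4.7, -4.6]
opening: 9.7
```

```bash
python3 st.py
```

```text
26.55 [ 465.957 -115.119   40.063] [-3.142 -0.    -0.833] [-0.429 -4.658 -4.614] [-0.641  0.213  0.373] 1.914076984015319 0.1960005797445774 9.688598000405175
```

It has bitten at about 0.34 N m, so I'll stop turning. Now I'll release, rise clear and check.

>>> step_arm(targets=[[[0,0,0],0],[[0,0,0],0],[[0,0,0],0],[[0,0,0],0]], jaw=0.3)

```text
time_s: 26.95
eef_pos: [465.9, -114.8, 40.2]
tcp_rot: [-3.141, 0.0, -0.832]
force: [-0.7, -0.1, 0.7]
opening: 30.9
```

>>> step_arm(targets=[[[0,0,-0.01],0],[[0,0,-0.03],0],[[0,0,-0.06],0],[[0,0,-0.1],0],[[0,0,-0.14],0],[[0,0,-0.18],0],[[0,0,-0.2],0],[[0,0,-0.2],0],[[0,0,-0.2],0]])

```text
time_s: 27.85
eef_pos: [465.5, -114.8, 239.8]
tcp_rot: [3.142, 0.0, -0.832]
force: [0.2, -0.3, -1.0]
opening: 30.6
```

```bash
python3 st.py s13; python3 - <<'E'
from bench import r
import cv2
im=r.capture("top")[:,:,::-1]; cv2.imwrite("pics/top13.png",im); cv2.imwrite("pics/t13z.png",cv2.resize(im[215:297,250:430],None,fx=4.4,fy=4.4,interpolation=cv2.INTER_CUBIC))
E
```

```text
27.85 [ 465.456 -114.774  239.785] [ 3.142  0.    -0.832] [ 0.165 -0.262 -0.99 ] [ 0.115  0.086 -0.017] 1.9132914276724995 1.0402778798379586e-05 30.601938151917164
```

View pics/s13.png

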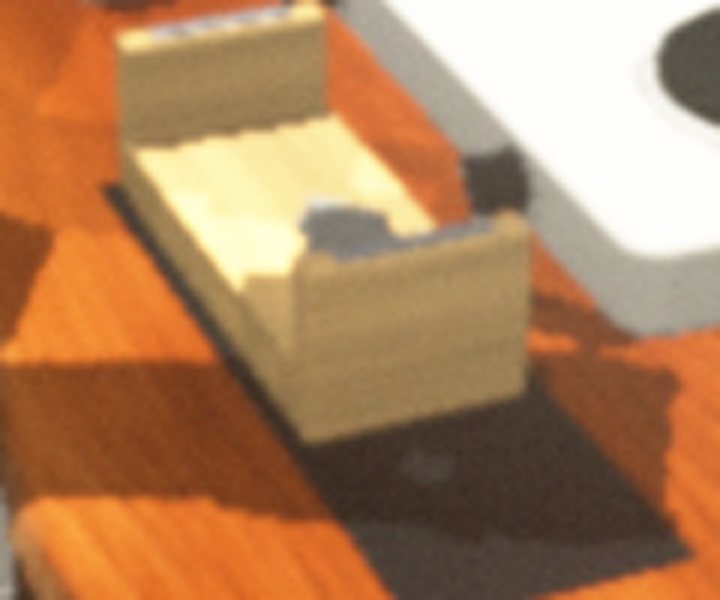

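View pics/t13z.png

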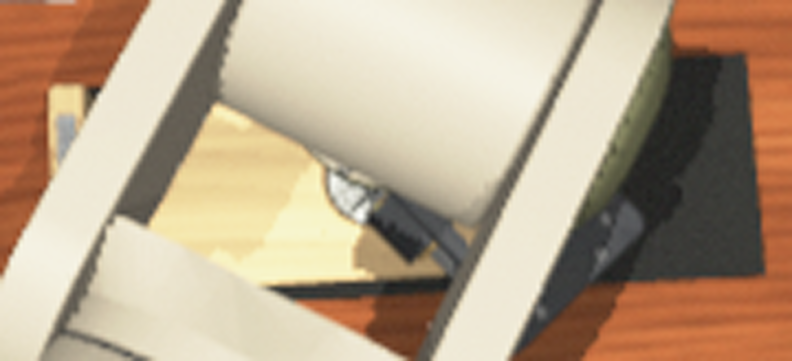

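>>> step_arm(targets=[[[-0.03,-0.01,0],0],[[-0.07,-0.024,0],0],[[-0.11,-0.038,0],0],[[-0.15,-0.052,0],0],[[-0.19,-0.066,0],0],[[-0.23,-0.08,0],0],[[-0.27,-0.094,0],0],[[-0.31,-0.108,0],0],[[-0.34,-0.118,0],0],[[-0.36,-0.125,0],0],[[-0.36,-0.125,0],0],[[-0.36,-0.125,0],0]])

```text
time_s: 29.15
eef_pos: [315.6, 235.0, 239.3]
tcp_rot: [3.14, 0.0, -0.831]
force: [0.0, -0.5, 0.1]
opening: 30.6
```

```bash
python3 st.py s14; python3 - <<'E'
from bench import r
import cv2
im=r.capture("top")[:,:,::-1]; cv2.imwrite("pics/top14.png",im); cv2.imwrite("pics/t14z.png",cv2.resize(im[215:297,250:430],None,fx=4.4,fy=4.4,interpolation=cv2.INTER_CUBIC))
E
```

```text
29.15 [315.588 235.034 239.286] [ 3.14   0.    -0.831] [ 0.044 -0.472  0.094] [ 0.067  0.147 -0.029] 2.7388389823900687 0.06923658773303032 30.59877192673305
```

View pics/t14z.png

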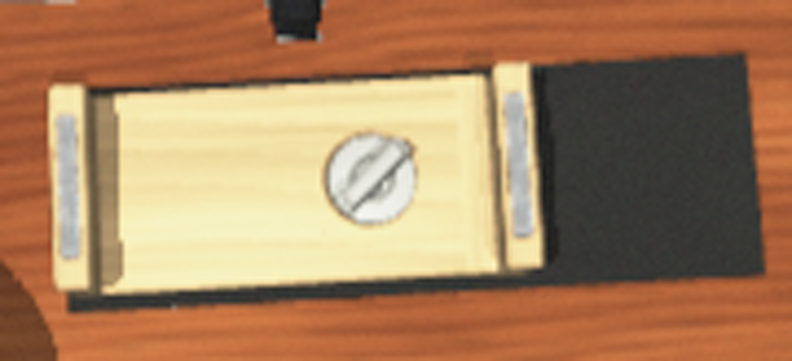

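View pics/s14.png

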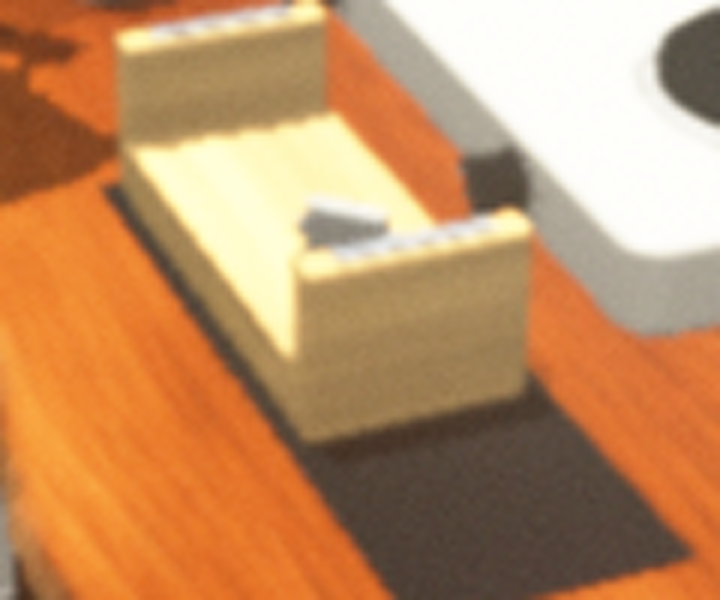

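```bash
python3 - <<'E'
from fit import *
tz=lambda x,y:((x+.5)/4.4-.5+250,(y+.5)/4.4-.5+215)
L=[("top",(50,9,82),tz(494,65)),("top",(-50,9,82),tz(505,270)),("top",(50,-9,82),tz(529,64)),("top",(-50,-9,82),tz(542,268))]
p,e=fit(L,(467,-186,0)); print(p,e.round(1).tolist())
sh=[465.8,-115.7,.0304]; print("flush expected",W(sh,(0,-69,0)))
a=W(sh,(0,-69,0)); 
E
```

```text
[ 4.65749478e+02 -1.83851598e+02  1.81686246e-02] [[-0.2, -0.1], [-0.0, 0.1], [0.2, -0.2], [0.1, 0.2]]
flush expected [[ 467.89727693 -184.66811894    0.        ]]
```

```bash
python3 - <<'E'
from bench import r
print(r.job_done())
E
```

```text
the job is handed in; nothing more can be done
None
```

The leg is on the board and the cam is tight. I handed the job in at about 29 s with the arm clear and touching nothing; it reported no verdict.

**What I did**
- I gripped the loose leg across its thickness, squared it to the board and slid it in. The stud and dowels entered with almost no force, and the stud stopped at the hub under a push of about 8–11 N.
- I then gripped the wing and turned the cam clockwise about 2.4 rad. I re-gripped once, early on, because the cam axis lay about 1.2 mm from my estimate.
- Turning took about 0.1 N m until the torque started to climb near 2.3 rad. I stopped with the last reading at 0.37 N m and released the wing.

**Last checks**
- **Flushness:** the top picture shows the leg against the board end. Its fitted position along the board is within 1 mm of flush, which is about as well as I can measure.
- **Tightness:** the torque readings scatter by about ±0.05 N m, so I put the true final value at about 0.34. That is within the tight range and below the 0.45 strain limit.
- **Bystanders:** I never moved near the mug, spice jar or jar. I did not measure their positions again at the end.

**Disagreement:** the final fit puts the leg about 1.5–2 mm off centre across the board and turned about 0.01 rad. That is slightly more than the 1.25 mm dowel play allows, so I take part of it as measuring error and did not correct it.

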